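# Nudge a bush home under a cover with a push rod

### The job

Take the push rod out of its tray and with its tip nudge the bush that lies in the V-block along the groove, in under the cover, past the buffer that merely drags, until it is fully home on the hidden stop and bears on it, over and above its own sliding drag, with about 17 N; go gently, for the stop must never feel more than 22 N, and do not touch the bush with the gripper. Then draw the rod out, leaving the bush against the stop, and put the rod back upright in its tray as you found it. Leave the other things on the desk where they are.

Things in the scene. Friction and masses are not known exactly. Their poses are not given: they have to be found in the camera images.
- vblock: Steel V-block fixture fixed to the desk, 275 (x) x 94 x 69 mm. Origin on the desk under the groove; x runs along the groove in the pushing direction, z up. Groove: 90 degree V from its open end at x = -130 mm to the stop head at x = +100 mm, apex 12 mm and lips 40 mm above the desk. Under a grey cover from x = -30 to +100 mm (roof underside 63 mm above the desk, inner width 58 mm), open above before that.
- groove_end (a point): Open end of the groove, on the axis of a bush lying in it: x = -130 mm, y = 0, 36 mm above the desk in the V-block's frame; the axis is level and runs along the V-block's x
- stop_head: Dark steel block with a black knob on top that closes the far end of the groove, 45x72x86 mm with the knob; origin on the desk under it (x = +122.5 mm in the V-block's frame), axes as the V-block's. It carries the hidden stop: a rod on the groove's axis under the cover, set differently each time, its face anywhere from 61 to 91 mm along the V-block's x. It may feel at most 22 N.
- stop_knob (a point): Top of the stop head's knob, 86 mm up, fixed. The stop: 6 to 14 mm before its face stands a buffer that yields with a steady 6 to 8 N and stays where pushed: not home. A cap sprung with 0.5 to 1 N, 3 mm out, keeps touching a bush left home. Home: pushed through both onto the face (stiff pad, 6 N per mm) until the stop feels over 11 N in all (aim for 17); the tool feels this plus the bush's drag.
- bush: Blackened steel bush, 34 mm diameter, 74 mm long, about 0.37 kg, lying in the open part of the groove. Origin at the centre of its rear end face (towards the open end; this face is pushed); its own z axis runs along it in the pushing direction. It slides in the groove under a steady drag of 2 to 5.5 N.
- push_rod: Loose tool, 0.25 kg, standing upright in the tray. Origin under the centre of its foot, z up, x along the rod towards the tip. Foot 40 (x) x 36 x 6 mm; on it an upright aluminium grip plate 30 (x) x 14 (y) mm up to z = 65 mm, to be gripped across the 14 mm; a 16 mm round rod on the axis z = 11 mm ends in a black flat-faced head, 22 mm diameter.
- push_rod_tip (a point): Centre of the flat face of the push rod's head (x = 175 mm, z = 11 mm in the push rod's frame)
- tray: Shallow grey tray fixed to the desk, 245 (x) x 72 x 12 mm, walls 4 mm, floor 4 mm thick. Origin on the desk under its middle, z up. The push rod belongs in it with its foot on the tray's floor at x = -78 mm, y = 0, pointing along the tray's +x axis.
- spare_bush: Bystander: a second, identical blackened steel bush, 34 mm diameter, 74 mm tall, standing on end. Origin at the centre of its underside.
- slotted_sub: Bystander: blackened steel sub with castle slots in its upper rim, 38 mm diameter, 88 mm tall, standing. Origin at the centre of its underside.
- flange_ring: Bystander: bright steel ring, 92 mm diameter, 31 mm high, lying flat. Origin at the centre of its underside.
- loupe: Bystander: black eyepiece loupe, 36 mm diameter, 34 mm high. Origin at the centre of its underside.
- plug_gauge: Bystander: double-ended thread plug gauge lying on the desk, 20x102x18 mm. Origin at the centre of its underside.
- ring_gauge: Bystander: small bright steel ring, 40 mm diameter, 11 mm high, lying flat. Origin at the centre of its underside.

How it is judged:
On the way, in this order (a step that is already met when the one before it is completed fails the run):
1. the push rod is lifted out of its tray (z of push_rod in the frame of tray above 0.02 m), for 0.1 s.
2. the bush bears on the stop with more than 11 N, pushed by the push rod (contact force between bush and stop_head above 11 N and contact force between push_rod and bush above 8 N), for 0.1 s.
At the end, for the whole second after the job is handed in: The bush lies at rest in the groove against the stop (still bearing on its sprung cap, the buffer pushed in), and the push rod stands upright and at rest on the floor of its tray, within 20 mm of its place along and across the tray, tilted less than 0.12 rad (contact force between bush and stop_head above 0.2 N and linear speed of bush below 0.01 m/s and linear speed of push_rod below 0.02 m/s and x of push_rod in the frame of tray between -0.098 and -0.058 m and y of push_rod in the frame of tray between -0.02 and 0.02 m and z of push_rod in the frame of tray below 0.008 m and angle between push_rod's own z axis and vertical below 0.12 rad); the robot touches nothing.
It fails at once if the stop feels more than 22 N from the bush (contact force between bush and stop_head above 22 N).
It fails at once if the gripper or arm touches the bush (contact force between any of the fingers, the arm and bush above 0.5 N).
It fails at once if a bystander is moved more than 20 mm (distance of any of spare_bush, slotted_sub, flange_ring, loupe, plug_gauge, ring_gauge from where it was at the start of the episode above 0.02 m).
It also fails if it takes over 72 s, if anything falls off the work surface, if the arm or the gripper's body presses on something with over 40 N, if the wrist force passes 120 N, or if a joint passes its speed limit or range.

### The arm

A 6-joint arm with a two-finger parallel gripper is mounted at the origin on a cart in front of the work surface, level with it; the furniture and walls round the work are solid. World frame = base frame: x ahead of the robot, y to its left, z up, the work surface at z = 0. Lengths are in m, angles in rad, forces in N, time in s.
With the tool pointing down it reaches from about 0.4 to 0.825 m from the base axis. Payload 7 kg.
Tool frame: the origin (TCP) lies at the very end of the fingers, on their centre line; the grasp point (between the pads) lies 19 mm behind it; z points along the fingers, y is the line along which they close (so a half turn about z gives the same grasp; the last joint's range is limited). The gripper opens to 88 mm and grips with 3 to 60 N. Pads are 19 mm wide; open, the fingers measure 130 mm over their backs; the gripper's body (78 mm by 193 mm) begins 47 mm behind the grasp point.
Start: joints at [1.569, 0.359, 0.012, 0, -1.224, -0.288], TCP at [0.193, 0.647, 0.227] pointing down, gripper open.
Joint ranges: [-3.07, 3.07], [-1.43, 2.12], [-1.02, 1.25], [-3.03, 1.67], [-3.05, -0], [-3.03, 3.03]. Speed limits (rad/s): [2.39, 2.39, 3.01, 3.14, 3.14, 3.14].

### API

Orientations are given as a 3x3 rotation matrix whose columns are the frame's x, y, z axes.
In Python, from plant import * gives the robot as it stands.
- The arm moves only by the tool apply_moves, never from a script. Its argument "moves" is a list that holds one entry, the list of rows, each a list of 7 numbers: the shift along the world's x, y, z in m, then the turn, a rotation vector about the world's x, y, z in degrees, then the finger opening in m, from 0 to 0.0876. A call has exactly 5 rows; each row shifts and turns the commanded pose from where the row before left it; what a row does not reach is not made up. A row lasts 1/8 s, in which the tool goes at most 62.5 mm and 10.7 degrees, less where a joint would pass 70% of its speed; a pose out of reach is approached as far as the arm can. A call with a gripper value outside its range is refused whole. The fingers move at their own pace and stop on an object; "newtons" is the grip in N (left out, the last holds). Time passes only in rows, so rows that do not move let the fingers close, or fill a call up. It gives the time, the measured TCP pose, the force, the opening and the grip force at its end, in the units of the state.
- read_state(): the state, without advancing time (a new reading comes with each control period).
- camera(name): name is "scene" or "top"; returns a dict with "pixels" (384x512x3 uint8, red, green, blue), "camera_matrix" (3x3 intrinsics, pixels), "D" ([k1, k2, p1, p2, k3] as OpenCV has them; the pictures are not rectified), "camera_from_world" (4x4, takes a point from world to camera coordinates). Camera axes: x right, y down, z forward; pixel columns grow to the right and rows downward; lengths in m; the calibration is good to about 2 mm. A picture is of the moment at which its call begins. There is no depth.
- sign_off(): hands the job in; it is judged then, once.
The state is a dict: "t": time; "qpos": joint angles; "dq": joint speeds; "joint_torque": joint torques, N m; "ee_pos": TCP position; "ee_rot": TCP orientation; "wrist_force": force on the tool from outside, world axes, zero at the start; "wrist_torque": the same for the moment, N m; "opening": finger opening in m; "finger_force": force on a finger pad.
Only numpy, scipy, OpenCV 4.12 (cv2) and the standard library are available. Lean on these libraries where they do the work, as an engineer would, in place of code of your own. Each camera call takes 0.05 s, during which the arm holds its last target. There are 200 camera calls.

## Working session

There is one attempt and no reset: what is moved stays moved. The work goes in short steps, Python scripts to look and compute and a tool call to move; the robot and the scene stay as the last step left them, time stands still between calls to the robot, and variables do not carry over. Pictures are saved under pics/ and viewed, at most 10 in all, crops included, and the job is handed in when it is done.

Besides the shell and the picture viewer there is one more tool, called after "Call:" by a JSON object that holds its "method" and its "body". apply_moves: Moves the arm, as the interface text tells. Its arguments: {"type":"object","properties":{"moves":{"type":"array","items":{"type":"array","items":{"type":"array","items":{"type":"number"}}}},"newtons":{"type":"number"}},"required":["moves"]}

```bash
mkdir -p pics; ls; python3 - <<'E'
from plant import *
import cv2,numpy as np
for n in("scene","top"):
    c=camera(n);cv2.imwrite(f"pics/{n}0.png",c["pixels"][:,:,::-1])
    np.savez(f"{n}0.npz",**c)
    T=c["camera_from_world"];print(n,(-T[:3,:3].T@T[:3,3]).round(3),T[2,:3].round(2))
s=read_state();print({k:np.round(v,3).tolist() for k,v in s.items()})
E
```

```text
pics
scene [-0.041 -0.517  0.656] [ 0.64  0.48 -0.6 ]
top [ 0.518 -0.041  0.995] [ 0.06  0.   -1.  ]
{'t': 0.1, 'qpos': [1.569, 0.359, 0.011, -0.0, -1.224, -0.288], 'dq': [0.0, -0.001, 0.002, -0.001, -0.002, -0.0], 'joint_torque': [-0.001, -58.416, 29.375, 7.015, 0.01, -0.0], 'ee_pos': [0.193, 0.646, 0.226], 'ee_rot': [[0.958, -0.286, -0.0], [-0.286, -0.958, -0.001], [0.0, 0.002, -1.0]], 'wrist_force': [0.242, 0.624, -0.885], 'wrist_torque': [0.041, 0.034, 0.03], 'finger_force': 0.0, 'opening': 0.088}
```

View pics/scene0.png

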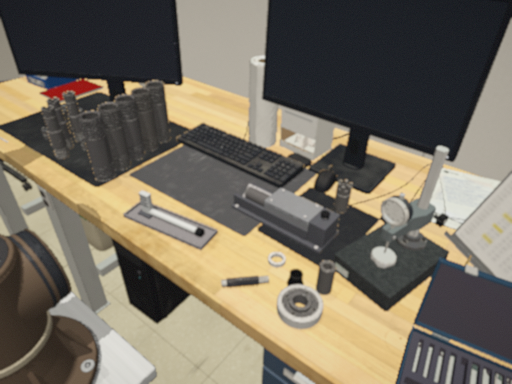

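View pics/top0.png

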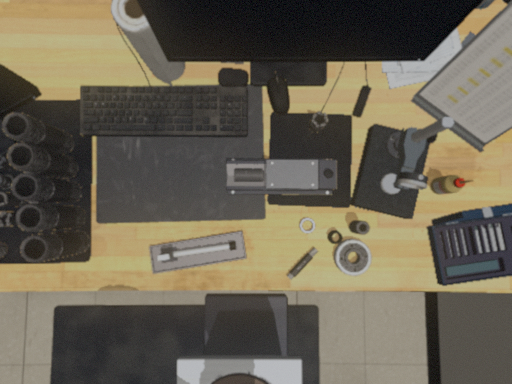

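```bash
python3 - <<'E'
import cv2
a=cv2.imread("pics/top0.png")[145:280,140:345];cv2.imwrite("pics/topc.png",cv2.resize(a,(780,513),interpolation=cv2.INTER_CUBIC))
a=cv2.imread("pics/scene0.png")[170:300,110:350];cv2.imwrite("pics/scenec.png",cv2.resize(a,(800,433),interpolation=cv2.INTER_CUBIC))
print(780/205,513/135,800/240)
E
```

```text
3.8048780487804876 3.8 3.3333333333333335
```

View pics/topc.png

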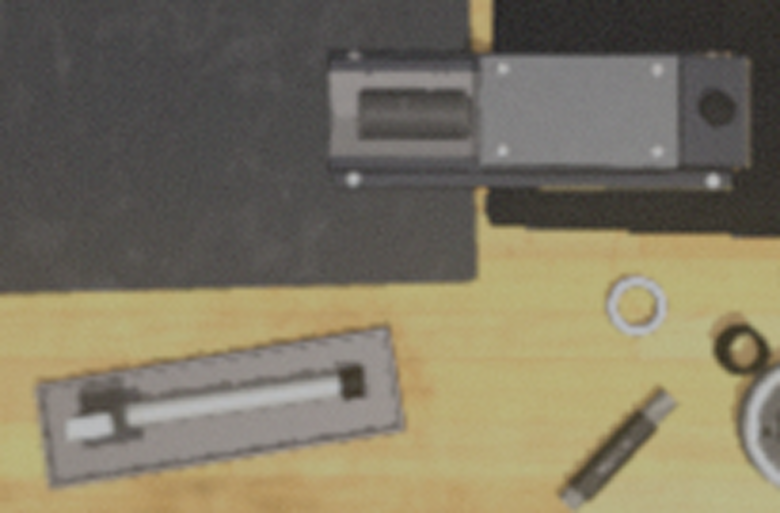

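View pics/scenec.png

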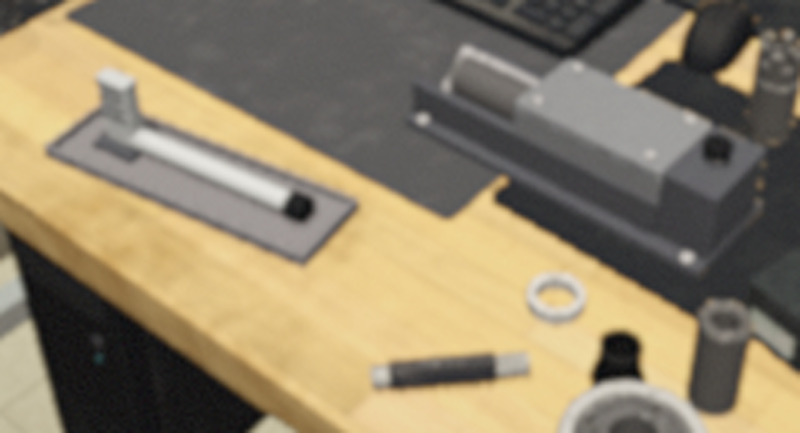

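```bash
cat > h.py <<'E'
import numpy as np,cv2
def ray(cam,pts,z,off=None,s=1):
    c=np.load(f"{cam}0.npz") if isinstance(cam,str) else cam
    p=np.array(pts,float)
    if off is not None: p=(p+.5)/s-.5+np.array(off)
    n=cv2.undistortPoints(p[:,None],c["camera_matrix"],c["D"])[:,0]
    T=c["camera_from_world"];R=T[:3,:3];o=-R.T@T[:3,3]
    d=np.c_[n,np.ones(len(n))]@R
    return (o+d*((np.array(z)-o[2])/d[:,2])[:,None]).round(4)
E
python3 - <<'E'
from h import *
t=lambda p,z:ray("top",p,z,(140,145),(3.805,3.8)); s=lambda p,z:ray("scene",p,z,(110,170),3.333)
def show(n,a):print(n,a[:,:2].tolist(),a[:,:2].mean(0))
show("tray top",t([(40,383),(388,327),(404,428),(52,486)],[.012]*4))
show("tray scn",s([(97,112),(356,206),(303,262),(48,150)],[.012]*4))
show("plate top",t([(66,418),(112,412),(114,435),(68,440)],[.069]*4))
show("plate scn",s([(97,75),(110,68),(135,80),(121,88)],[.069]*4))
show("tip top",t([(363,380)],[.019]))
show("knob",np.r_[t([(717,107)],[.086]),s([(717,140)],[.086])])
show("groove lips",t([(329,70),(329,157)],[.04]*2))
show("cover",t([(481,56),(680,56),(680,166),(481,168)],[.069]*4))
show("bush rear",t([(358,90),(358,138)],[.040]*2))
show("bush rear top line",t([(358,114)],[.05]))
E
```

```text
tray top [[0.4378, 0.2311], [0.4761, -0.0051], [0.4078, -0.0164], [0.3687, 0.2214]] [0.4226  0.10775]
tray scn [[0.4171, 0.2234], [0.4661, -0.0119], [0.3999, -0.0229], [0.3633, 0.214]] [0.4116  0.10065]
plate top [[0.4203, 0.1983], [0.4241, 0.169], [0.4095, 0.1675], [0.4064, 0.1967]] [0.415075 0.182875]
plate scn [[0.4054, 0.1943], [0.4173, 0.194], [0.4194, 0.1675], [0.4063, 0.1676]] [0.4121  0.18085]
tip top [[0.4407, 0.0113]] [0.4407 0.0113]
knob [[0.6195, -0.2167], [0.618, -0.2176]] [ 0.61875 -0.21715]
groove lips [[0.6491, 0.0343], [0.5905, 0.0339]] [0.6198 0.0341]
cover [[0.6546, -0.067], [0.6548, -0.1963], [0.583, -0.1958], [0.5814, -0.067]] [ 0.61845  -0.131525]
bush rear [[0.6357, 0.0147], [0.6033, 0.0145]] [0.6195 0.0146]
bush rear top line [[0.6184, 0.014]] [0.6184 0.014 ]
```

Call:
{"method": "apply_moves", "body": {"moves": [[[0.02,-0.046,0.012,0,0,-6.5,0.05],[0.02,-0.046,0.012,0,0,-6.5,0.05],[0.02,-0.046,0.01,0,0,-6.5,0.05],[0.02,-0.046,0.005,0,0,-6.5,0.05],[0.02,-0.046,0,0,0,-6.5,0.05]]], "newtons": 60}}

```text
t: 0.72
ee_pos: [0.2933, 0.4153, 0.2658]
ee_rot: [[0.652, -0.758, 0.0], [-0.758, -0.652, 0.0], [-0.0, -0.0, -1.0]]
wrist_force: [1.2, -1.1, -0.9]
opening: 0.0508
finger_force: 0.0
```

Call:
{"method": "apply_moves", "body": {"moves": [[[0.024,-0.046,-0.01,0,0,-6.6,0.05],[0.024,-0.046,-0.02,0,0,-6.6,0.05],[0.024,-0.046,-0.03,0,0,-6.6,0.05],[0.024,-0.046,-0.03,0,0,-6.6,0.05],[0.024,-0.046,-0.03,0,0,-6.5,0.05]]]}}

```text
t: 1.35
ee_pos: [0.4133, 0.1853, 0.1449]
ee_rot: [[0.136, -0.991, 0.0], [-0.991, -0.136, 0.001], [-0.001, -0.001, -1.0]]
wrist_force: [1.3, 0.4, -0.0]
opening: 0.0501
finger_force: 0.0
```

Call:
{"method": "apply_moves", "body": {"moves": [[[0,0,0,0,0,0,0.05],[0,0,0,0,0,0,0.05],[0,0,0,0,0,0,0.05],[0,0,0,0,0,0,0.05],[0,0,0,0,0,0,0.05]]]}}

```text
t: 1.98
ee_pos: [0.4128, 0.1876, 0.1459]
ee_rot: [[0.14, -0.99, 0.0], [-0.99, -0.14, 0.001], [-0.0, -0.001, -1.0]]
wrist_force: [0.6, -0.2, 0.4]
opening: 0.0502
finger_force: 0.0
```

Call:
{"method": "apply_moves", "body": {"moves": [[[0.001,-0.0055,-0.02,0,0,0,0.05],[0,0,-0.025,0,0,0,0.05],[0,0,-0.015,0,0,0,0.05],[0,0,0,0,0,0,0.05],[0,0,0,0,0,0,0.05]]]}}

```text
t: 2.6
ee_pos: [0.4142, 0.1818, 0.0862]
ee_rot: [[0.14, -0.99, 0.001], [-0.99, -0.14, 0.0], [-0.0, -0.001, -1.0]]
wrist_force: [-0.1, 0.9, -0.8]
opening: 0.0499
finger_force: 0.0
```

```bash
python3 - <<'E'
from plant import *
import cv2,numpy as np
a=camera("scene")["pixels"][:,:,::-1][100:270,90:250]
b=camera("top")["pixels"][:,:,::-1][180:290,130:260]
f=lambda i,w,h:cv2.resize(i,(w,h),interpolation=cv2.INTER_CUBIC)
cv2.imwrite("pics/pre.png",np.hstack([f(a,400,425),f(b,400,425)]))
s=read_state();print(s["ee_pos"],s["wrist_force"])
E
```

```text
[0.41429074 0.18185232 0.08635853] [-0.3857202   0.22744118 -0.4344727 ]
```

View pics/pre.png

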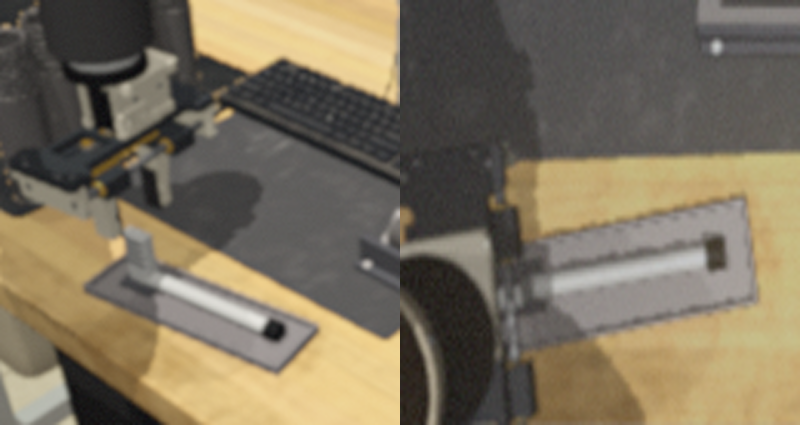

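The fingertips, at about (112,235) and (160,205), straddle the plate top at (138,232) in the scene view, so I can go down.

Call:
{"method": "apply_moves", "body": {"moves": [[[0,0,-0.02,0,0,0,0.05],[0,0,-0.02,0,0,0,0.05],[0,0,-0.02,0,0,0,0.05],[0,0,-0.008,0,0,0,0.05],[0,0,0,0,0,0,0.05]]]}}

```text
t: 3.32
ee_pos: [0.414, 0.1814, 0.0177]
ee_rot: [[0.139, -0.99, -0.0], [-0.99, -0.139, -0.0], [0.0, 0.0, -1.0]]
wrist_force: [-0.2, 0.2, -0.2]
opening: 0.0502
finger_force: 0.0
```

Call:
{"method": "apply_moves", "body": {"moves": [[[0,0,0,0,0,0,0.022],[0,0,0,0,0,0,0.022],[0,0,0,0,0,0,0.018],[0,0,0,0,0,0,0.016],[0,0,0,0,0,0,0.016]]], "newtons": 5}}

```text
t: 3.95
ee_pos: [0.414, 0.1814, 0.0177]
ee_rot: [[0.139, -0.99, 0.0], [-0.99, -0.139, 0.0], [-0.0, -0.0, -1.0]]
wrist_force: [-0.1, -0.1, 0.2]
opening: 0.0162
finger_force: 0.1
```

Call:
{"method": "apply_moves", "body": {"moves": [[[0,0,0,0,0,0,0.01],[0,0,0,0,0,0,0.0],[0,0,0,0,0,0,0.0],[0,0,0,0,0,0,0.0],[0,0,0,0,0,0,0.0]]], "newtons": 30}}

```text
t: 4.58
ee_pos: [0.4141, 0.1815, 0.0177]
ee_rot: [[0.139, -0.99, 0.0], [-0.99, -0.139, 0.0], [-0.0, -0.0, -1.0]]
wrist_force: [2.1, 0.0, 1.3]
opening: 0.0136
finger_force: 29.9
```

Call:
{"method": "apply_moves", "body": {"moves": [[[0,0,0,0,0,0,0.0],[0,0,0,0,0,0,0.0],[0,0,0.015,0,0,0,0.0],[0,0,0.035,0,0,0,0.0],[0,0,0.05,0,0,0,0.0]]], "newtons": 60}}

```text
t: 5.2
ee_pos: [0.4121, 0.1798, 0.1169]
ee_rot: [[0.138, -0.99, -0.004], [-0.99, -0.138, -0.004], [0.003, 0.005, -1.0]]
wrist_force: [-0.6, 1.4, -2.4]
opening: 0.0139
finger_force: 59.9
```

Call:
{"method": "apply_moves", "body": {"moves": [[[0.025,0.008,0.02,0,0,-1,0.0],[0.045,0.012,0,0,0,-2,0.0],[0.055,0.013,0,0,0,-2,0.0],[0.05,0.013,0,0,0,-2,0.0],[0.03,0.0075,0,0,0,-1,0.0]]]}}

```text
t: 5.82
ee_pos: [0.6198, 0.2346, 0.1356]
ee_rot: [[-0.002, -1.0, -0.003], [-1.0, 0.002, -0.001], [0.001, 0.003, -1.0]]
wrist_force: [0.1, 0.4, -2.7]
opening: 0.0134
finger_force: 59.9
```

Call:
{"method": "apply_moves", "body": {"moves": [[[0,0,-0.015,0,0,0,0.0],[0,0,-0.025,0,0,0,0.0],[0,0,-0.02,0,0,0,0.0],[0,0,0,0,0,0,0.0],[0,0,0,0,0,0,0.0]]]}}

```text
t: 6.45
ee_pos: [0.6186, 0.2348, 0.0779]
ee_rot: [[0.0, -1.0, -0.0], [-1.0, -0.0, -0.0], [0.0, 0.0, -1.0]]
wrist_force: [0.2, -0.7, -1.8]
opening: 0.014
finger_force: 59.9
```

```bash
python3 - <<'E'
from plant import *
import cv2,numpy as np
C={}
for n,(r0,r1,c0,c1) in dict(scene=(120,250,180,330),top=(130,240,180,350)).items():
    c=camera(n);np.savez(f"{n}1.npz",**c);C[n]=cv2.resize(c["pixels"][r0:r1,c0:c1,::-1],(400,347) if n=="scene" else (400,259),interpolation=cv2.INTER_CUBIC)
C["top"]=cv2.copyMakeBorder(C["top"],0,88,0,0,0)
cv2.imwrite("pics/at.png",np.hstack([C["scene"],C["top"]]))
s=read_state();print(s["ee_pos"],s["ee_rot"],s["wrist_force"],s["opening"])
E
```

```text
[0.61909436 0.23511484 0.07859786] [[ 2.04561373e-04 -9.99999425e-01  1.05266748e-03]
 [-9.99999724e-01 -2.03808923e-04  7.14860665e-04]
 [-7.14645711e-04 -1.05281342e-03 -9.99999190e-01]] [-1.23866166  0.62330804 -3.02035284] 0.013673763540159681
```

View pics/at.png

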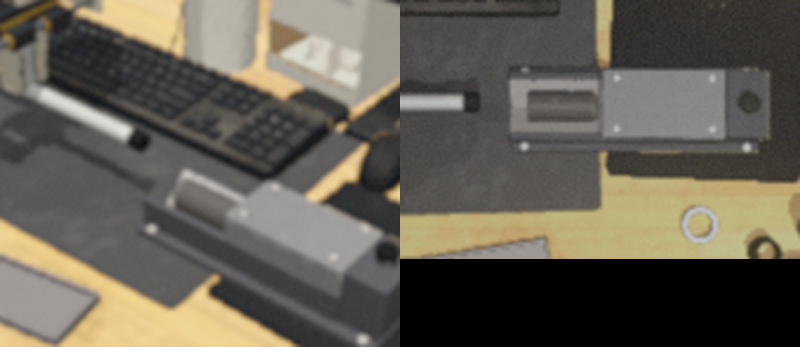

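```bash
python3 - <<'E'
from h import *
t=lambda p,z:ray("top",p,z,(180,130),2.353)
print(t([(79,102),(72,102),(2,103)],[.076]*3))
print("bush rear",t([(128,92),(128,120)],[.045]*2),t([(200,92),(200,122)],[.045]*2))
print("scene tip",ray("scene",[(145,142)],[.076],(180,120),2.667))
g=np.load("top1.npz")["pixels"].astype(int).sum(2)
for c in (185,190,195,200,205,209,211): print(c,g[164:184,c])
E
```

```text
[[0.6194 0.0627 0.076 ]
 [0.6194 0.07   0.076 ]
 [0.6181 0.1428 0.076 ]]
bush rear [[0.6338 0.0134 0.045 ]
 [0.6034 0.0133 0.045 ]] [[ 0.634  -0.0643  0.045 ]
 [ 0.6015 -0.0643  0.045 ]]
scene tip [[0.6176 0.0607 0.076 ]]
185 [177 155 151 146 155 207 351 472 525 549 534 477 366 241 220 216 230 222
 221 217]
190 [223 179 148 148 145 216 340 475 531 552 536 473 364 245 214 216 208 200
 226 221]
195 [224 188 160 172 145 210 348 475 531 552 534 481 362 249 219 222 228 218
 211 217]
200 [181 165 174 172 176 227 371 498 554 561 539 484 373 251 223 222 226 218
 224 215]
205 [196 194 185 193 177 234 358 481 526 544 532 488 375 250 223 231 229 232
 224 230]
209 [189 181 192 172 172 116 116 111 134 144 133 110  97 151 217 242 224 227
 217 225]
211 [181 186 180 192 166 109 102 122 135 130 148 133 104 152 203 217 220 221
 216 234]
```

Call:
{"method": "apply_moves", "body": {"moves": [[[0.0005,0,-0.012,0,0,0,0.0],[0,0,-0.018,0,0,0,0.0],[0,0,-0.01,0,0,0,0.0],[0,0,0,0,0,0,0.0],[0,0,0,0,0,0,0.0]]]}}

```text
t: 7.18
ee_pos: [0.6197, 0.2349, 0.0376]
ee_rot: [[0.0, -1.0, 0.0], [-1.0, -0.0, -0.0], [0.0, -0.0, -1.0]]
wrist_force: [0.0, -0.6, -2.9]
opening: 0.0136
finger_force: 59.9
```

Call:
{"method": "apply_moves", "body": {"moves": [[[0,-0.008,0,0,0,0,0.0],[0,-0.012,0,0,0,0,0.0],[0,-0.012,0,0,0,0,0.0],[0,-0.004,0,0,0,0,0.0],[0,0,0,0,0,0,0.0]]]}}

```text
t: 7.8
ee_pos: [0.6195, 0.1983, 0.0377]
ee_rot: [[-0.001, -1.0, 0.0], [-1.0, 0.001, 0.0], [-0.0, -0.0, -1.0]]
wrist_force: [-0.6, 0.9, -2.1]
opening: 0.0132
finger_force: 59.9
```

Call:
{"method": "apply_moves", "body": {"moves": [[[0,-0.003,0,0,0,0,0.0],[0,-0.003,0,0,0,0,0.0],[0,-0.003,0,0,0,0,0.0],[0,-0.003,0,0,0,0,0.0],[0,-0.003,0,0,0,0,0.0]]]}}

```text
t: 8.43
ee_pos: [0.6198, 0.1844, 0.0378]
ee_rot: [[-0.0, -1.0, 0.001], [-1.0, 0.0, 0.001], [-0.001, -0.001, -1.0]]
wrist_force: [-0.3, 4.1, -1.3]
opening: 0.0136
finger_force: 59.9
```

Call:
{"method": "apply_moves", "body": {"moves": [[[0,-0.005,0,0,0,0,0.0],[0,-0.005,0,0,0,0,0.0],[0,-0.005,0,0,0,0,0.0],[0,-0.005,0,0,0,0,0.0],[0,-0.005,0,0,0,0,0.0]]]}}

```text
t: 9.05
ee_pos: [0.6194, 0.1585, 0.0376]
ee_rot: [[-0.0, -1.0, 0.0], [-1.0, 0.0, 0.0], [-0.0, -0.0, -1.0]]
wrist_force: [0.3, 3.6, -1.8]
opening: 0.0139
finger_force: 59.9
```

Call:
{"method": "apply_moves", "body": {"moves": [[[0,-0.005,0,0,0,0,0.0],[0,-0.005,0,0,0,0,0.0],[0,-0.005,0,0,0,0,0.0],[0,-0.005,0,0,0,0,0.0],[0,-0.005,0,0,0,0,0.0]]]}}

```text
t: 9.68
ee_pos: [0.6194, 0.1335, 0.0376]
ee_rot: [[-0.0, -1.0, -0.0], [-1.0, 0.0, -0.0], [0.0, 0.0, -1.0]]
wrist_force: [-0.6, 4.8, -1.8]
opening: 0.0135
finger_force: 59.9
```

Call:
{"method": "apply_moves", "body": {"moves": [[[0,-0.003,0,0,0,0,0.0],[0,-0.003,0,0,0,0,0.0],[0,-0.003,0,0,0,0,0.0],[0,-0.003,0,0,0,0,0.0],[0,-0.003,0,0,0,0,0.0]]]}}

```text
t: 10.3
ee_pos: [0.6194, 0.1187, 0.0375]
ee_rot: [[-0.0, -1.0, -0.0], [-1.0, 0.0, -0.0], [0.0, 0.0, -1.0]]
wrist_force: [-0.7, 3.7, -1.6]
opening: 0.0138
finger_force: 59.9
```

Call:
{"method": "apply_moves", "body": {"moves": [[[0,-0.001,0,0,0,0,0.0],[0,-0.001,0,0,0,0,0.0],[0,-0.001,0,0,0,0,0.0],[0,-0.001,0,0,0,0,0.0],[0,-0.001,0,0,0,0,0.0]]]}}

```text
t: 10.92
ee_pos: [0.6194, 0.1138, 0.0376]
ee_rot: [[0.0, -1.0, -0.0], [-1.0, -0.0, 0.0], [-0.0, 0.0, -1.0]]
wrist_force: [-0.9, 4.7, -1.6]
opening: 0.0135
finger_force: 59.9
```

```bash
cat > f.py <<'E'
from plant import *
import numpy as np
F=[]
for i in range(3):
    F.append(read_state()["wrist_force"][1]);camera("top")
s=read_state();F.append(s["wrist_force"][1]);print(s["t"],np.round(F,2),np.mean(F).round(2),s["ee_pos"].round(4))
E
python3 f.py
```

```text
11.075 [4.75 3.52 2.75 3.46] 3.62 [0.6193 0.1137 0.0375]
```

Call:
{"method": "apply_moves", "body": {"moves": [[[0,-0.001,0,0,0,0,0.0],[0,-0.001,0,0,0,0,0.0],[0,-0.001,0,0,0,0,0.0],[0,-0.001,0,0,0,0,0.0],[0,-0.001,0,0,0,0,0.0]]]}}

```text
t: 11.7
ee_pos: [0.6194, 0.1088, 0.0376]
ee_rot: [[-0.0, -1.0, -0.0], [-1.0, 0.0, 0.0], [-0.0, 0.0, -1.0]]
wrist_force: [-0.4, 3.7, -1.9]
opening: 0.0135
finger_force: 59.9
```

Call:
{"method": "apply_moves", "body": {"moves": [[[0,-0.0008,0,0,0,0,0.0],[0,-0.0008,0,0,0,0,0.0],[0,-0.0008,0,0,0,0,0.0],[0,-0.0008,0,0,0,0,0.0],[0,-0.0008,0,0,0,0,0.0]]]}}

```text
t: 12.32
ee_pos: [0.6194, 0.1048, 0.0376]
ee_rot: [[-0.0, -1.0, -0.0], [-1.0, 0.0, -0.0], [0.0, 0.0, -1.0]]
wrist_force: [-0.6, 3.3, -2.2]
opening: 0.0138
finger_force: 59.9
```

Call:
{"method": "apply_moves", "body": {"moves": [[[0,-0.0008,0,0,0,0,0.0],[0,-0.0008,0,0,0,0,0.0],[0,-0.0008,0,0,0,0,0.0],[0,-0.0008,0,0,0,0,0.0],[0,-0.0008,0,0,0,0,0.0]]]}}

```text
t: 12.95
ee_pos: [0.6194, 0.1008, 0.0376]
ee_rot: [[-0.0, -1.0, -0.0], [-1.0, 0.0, -0.0], [0.0, 0.0, -1.0]]
wrist_force: [-1.2, 4.3, -1.7]
opening: 0.0138
finger_force: 59.9
```

Call:
{"method": "apply_moves", "body": {"moves": [[[0,-0.0008,0,0,0,0,0.0],[0,-0.0008,0,0,0,0,0.0],[0,-0.0008,0,0,0,0,0.0],[0,-0.0008,0,0,0,0,0.0],[0,-0.0008,0,0,0,0,0.0]]]}}

```text
t: 13.58
ee_pos: [0.6194, 0.0968, 0.0376]
ee_rot: [[-0.0, -1.0, -0.0], [-1.0, 0.0, 0.0], [-0.0, 0.0, -1.0]]
wrist_force: [-1.8, 3.4, -1.9]
opening: 0.0139
finger_force: 59.9
```

Call:
{"method": "apply_moves", "body": {"moves": [[[0,-0.0008,0,0,0,0,0.0],[0,-0.0008,0,0,0,0,0.0],[0,-0.0008,0,0,0,0,0.0],[0,-0.0008,0,0,0,0,0.0],[0,-0.0008,0,0,0,0,0.0]]]}}

```text
t: 14.2
ee_pos: [0.6194, 0.0928, 0.0376]
ee_rot: [[-0.0, -1.0, -0.0], [-1.0, 0.0, -0.0], [0.0, 0.0, -1.0]]
wrist_force: [-1.1, 3.2, -1.9]
opening: 0.0138
finger_force: 59.9
```

Call:
{"method": "apply_moves", "body": {"moves": [[[0,-0.0008,0,0,0,0,0.0],[0,-0.0008,0,0,0,0,0.0],[0,-0.0008,0,0,0,0,0.0],[0,-0.0008,0,0,0,0,0.0],[0,-0.0008,0,0,0,0,0.0]]]}}

```text
t: 14.82
ee_pos: [0.6194, 0.0888, 0.0375]
ee_rot: [[-0.0, -1.0, -0.0], [-1.0, 0.0, -0.0], [0.0, 0.0, -1.0]]
wrist_force: [-1.6, 4.4, -2.2]
opening: 0.0137
finger_force: 59.9
```

Call:
{"method": "apply_moves", "body": {"moves": [[[0,-0.0008,0,0,0,0,0.0],[0,-0.0008,0,0,0,0,0.0],[0,-0.0008,0,0,0,0,0.0],[0,-0.0008,0,0,0,0,0.0],[0,-0.0008,0,0,0,0,0.0]]]}}

```text
t: 15.45
ee_pos: [0.6194, 0.0848, 0.0376]
ee_rot: [[-0.0, -1.0, -0.0], [-1.0, 0.0, -0.0], [0.0, 0.0, -1.0]]
wrist_force: [-0.2, 3.7, -0.5]
opening: 0.0139
finger_force: 59.9
```

Call:
{"method": "apply_moves", "body": {"moves": [[[0,-0.0008,0,0,0,0,0.0],[0,-0.0008,0,0,0,0,0.0],[0,-0.0008,0,0,0,0,0.0],[0,-0.0008,0,0,0,0,0.0],[0,-0.0008,0,0,0,0,0.0]]]}}

```text
t: 16.08
ee_pos: [0.6194, 0.0808, 0.0376]
ee_rot: [[-0.0, -1.0, -0.0], [-1.0, 0.0, 0.0], [-0.0, 0.0, -1.0]]
wrist_force: [-1.1, 2.6, -1.8]
opening: 0.0141
finger_force: 59.9
```

Call:
{"method": "apply_moves", "body": {"moves": [[[0,-0.0008,0,0,0,0,0.0],[0,-0.0008,0,0,0,0,0.0],[0,-0.0008,0,0,0,0,0.0],[0,-0.0008,0,0,0,0,0.0],[0,-0.0008,0,0,0,0,0.0]]]}}

```text
t: 16.7
ee_pos: [0.6194, 0.0768, 0.0376]
ee_rot: [[-0.0, -1.0, -0.0], [-1.0, 0.0, -0.0], [0.0, 0.0, -1.0]]
wrist_force: [-1.7, 3.7, -0.7]
opening: 0.0137
finger_force: 59.9
```

Call:
{"method": "apply_moves", "body": {"moves": [[[0,-0.0008,0,0,0,0,0.0],[0,-0.0008,0,0,0,0,0.0],[0,-0.0008,0,0,0,0,0.0],[0,-0.0008,0,0,0,0,0.0],[0,-0.0008,0,0,0,0,0.0]]]}}

```text
t: 17.32
ee_pos: [0.6194, 0.0728, 0.0376]
ee_rot: [[-0.0, -1.0, -0.0], [-1.0, 0.0, -0.0], [0.0, 0.0, -1.0]]
wrist_force: [-1.2, 3.9, -1.3]
opening: 0.014
finger_force: 59.9
```

Call:
{"method": "apply_moves", "body": {"moves": [[[0,-0.0008,0,0,0,0,0.0],[0,-0.0008,0,0,0,0,0.0],[0,-0.0008,0,0,0,0,0.0],[0,-0.0008,0,0,0,0,0.0],[0,-0.0008,0,0,0,0,0.0]]]}}

```text
t: 17.95
ee_pos: [0.6194, 0.0689, 0.0376]
ee_rot: [[-0.0, -1.0, 0.0], [-1.0, 0.0, 0.0], [-0.0, -0.0, -1.0]]
wrist_force: [-0.6, 4.6, -1.5]
opening: 0.0136
finger_force: 59.9
```

Call:
{"method": "apply_moves", "body": {"moves": [[[0,-0.0006,0,0,0,0,0.0],[0,-0.0006,0,0,0,0,0.0],[0,-0.0006,0,0,0,0,0.0],[0,-0.0006,0,0,0,0,0.0],[0,-0.0006,0,0,0,0,0.0]]]}}

```text
t: 18.58
ee_pos: [0.6199, 0.0671, 0.0378]
ee_rot: [[-0.0, -1.0, 0.001], [-1.0, 0.0, 0.002], [-0.002, -0.001, -1.0]]
wrist_force: [-2.0, 11.6, -0.3]
opening: 0.0138
finger_force: 60.0
```

Call:
{"method": "apply_moves", "body": {"moves": [[[0,-0.0005,0,0,0,0,0.0],[0,-0.0005,0,0,0,0,0.0],[0,-0.0005,0,0,0,0,0.0],[0,-0.0005,0,0,0,0,0.0],[0,-0.0005,0,0,0,0,0.0]]]}}

```text
t: 19.2
ee_pos: [0.6198, 0.0648, 0.0378]
ee_rot: [[-0.0, -1.0, 0.001], [-1.0, 0.0, 0.002], [-0.002, -0.001, -1.0]]
wrist_force: [-2.5, 12.1, -0.6]
opening: 0.0138
finger_force: 60.0
```

Call:
{"method": "apply_moves", "body": {"moves": [[[0,-0.0004,0,0,0,0,0.0],[0,-0.0004,0,0,0,0,0.0],[0,-0.0004,0,0,0,0,0.0],[0,-0.0004,0,0,0,0,0.0],[0,-0.0004,0,0,0,0,0.0]]]}}

```text
t: 19.82
ee_pos: [0.6198, 0.0628, 0.0378]
ee_rot: [[-0.0, -1.0, 0.001], [-1.0, 0.0, 0.002], [-0.002, -0.001, -1.0]]
wrist_force: [-2.5, 11.4, -0.2]
opening: 0.0137
finger_force: 60.0
```

Call:
{"method": "apply_moves", "body": {"moves": [[[0,-0.0004,0,0,0,0,0.0],[0,-0.0004,0,0,0,0,0.0],[0,-0.0004,0,0,0,0,0.0],[0,-0.0004,0,0,0,0,0.0],[0,-0.0004,0,0,0,0,0.0]]]}}

```text
t: 20.45
ee_pos: [0.6198, 0.0608, 0.0378]
ee_rot: [[-0.0, -1.0, 0.001], [-1.0, 0.0, 0.002], [-0.002, -0.001, -1.0]]
wrist_force: [-3.2, 11.0, 0.1]
opening: 0.0136
finger_force: 60.0
```

Call:
{"method": "apply_moves", "body": {"moves": [[[0,-0.0004,0,0,0,0,0.0],[0,-0.0004,0,0,0,0,0.0],[0,-0.0004,0,0,0,0,0.0],[0,-0.0004,0,0,0,0,0.0],[0,-0.0004,0,0,0,0,0.0]]]}}

```text
t: 21.08
ee_pos: [0.6201, 0.0597, 0.038]
ee_rot: [[-0.0, -1.0, 0.002], [-1.0, 0.0, 0.003], [-0.003, -0.002, -1.0]]
wrist_force: [-2.8, 17.1, 1.5]
opening: 0.0134
finger_force: 60.0
```

```bash
python3 f.py
```

```text
21.225 [17.13 16.22 15.38 15.77] 16.13 [0.6201 0.0597 0.038 ]
```

Call:
{"method": "apply_moves", "body": {"moves": [[[0,-0.0003,0,0,0,0,0.0],[0,-0.0003,0,0,0,0,0.0],[0,-0.0002,0,0,0,0,0.0],[0,0,0,0,0,0,0.0],[0,0,0,0,0,0,0.0]]]}}

```text
t: 21.85
ee_pos: [0.6202, 0.0594, 0.0381]
ee_rot: [[-0.0, -1.0, 0.002], [-1.0, 0.0, 0.003], [-0.003, -0.002, -1.0]]
wrist_force: [-3.7, 18.2, -0.0]
opening: 0.0138
finger_force: 60.0
```

```bash
python3 f.py
```

```text
22.0 [18.18 18.04 17.37 17.62] 17.8 [0.6202 0.0594 0.0381]
```

Call:
{"method": "apply_moves", "body": {"moves": [[[0,-0.0003,0,0,0,0,0.0],[0,-0.0003,0,0,0,0,0.0],[0,-0.0003,0,0,0,0,0.0],[0,0,0,0,0,0,0.0],[0,0,0,0,0,0,0.0]]]}}

```text
t: 22.62
ee_pos: [0.6204, 0.059, 0.0382]
ee_rot: [[0.0, -1.0, 0.003], [-1.0, -0.0, 0.004], [-0.004, -0.003, -1.0]]
wrist_force: [-3.8, 20.8, 0.9]
opening: 0.0137
finger_force: 60.1
```

```bash
python3 f.py
```

```text
22.775 [20.76 21.21 20.62 20.16] 20.69 [0.6204 0.059  0.0382]
```

Call:
{"method": "apply_moves", "body": {"moves": [[[0,0.001,0,0,0,0,0.0],[0,0.002,0,0,0,0,0.0],[0,0.003,0,0,0,0,0.0],[0,0.005,0,0,0,0,0.0],[0,0.01,0,0,0,0,0.0]]]}}

```text
t: 23.4
ee_pos: [0.6194, 0.0764, 0.0375]
ee_rot: [[-0.001, -1.0, -0.0], [-1.0, 0.001, -0.0], [0.0, 0.0, -1.0]]
wrist_force: [0.2, -0.2, -2.0]
opening: 0.0136
finger_force: 59.9
```

Call:
{"method": "apply_moves", "body": {"moves": [[[0,0.02,0,0,0,0,0.0],[0,0.03,0,0,0,0,0.0],[0,0.035,0,0,0,0,0.0],[0,0.035,0,0,0,0,0.0],[0,0.03,0,0,0,0,0.0]]]}}

```text
t: 24.02
ee_pos: [0.6192, 0.2292, 0.0376]
ee_rot: [[0.001, -1.0, 0.0], [-1.0, -0.001, 0.0], [-0.0, -0.0, -1.0]]
wrist_force: [0.7, -0.1, -2.1]
opening: 0.0138
finger_force: 59.9
```

Call:
{"method": "apply_moves", "body": {"moves": [[[0,0.01,0.01,0,0,0,0.0],[0,0,0.025,0,0,0,0.0],[0,0,0.03,0,0,0,0.0],[0,0,0.025,0,0,0,0.0],[0,0,0.01,0,0,0,0.0]]]}}

```text
t: 24.65
ee_pos: [0.62, 0.2372, 0.1398]
ee_rot: [[0.0, -1.0, 0.002], [-1.0, -0.0, 0.002], [-0.002, -0.002, -1.0]]
wrist_force: [-0.2, 0.4, -3.5]
opening: 0.0136
finger_force: 59.9
```

Call:
{"method": "apply_moves", "body": {"moves": [[[-0.025,-0.008,0,0,0,1,0.0],[-0.045,-0.012,0,0,0,2,0.0],[-0.055,-0.013,0,0,0,2,0.0],[-0.05,-0.013,0,0,0,2,0.0],[-0.03,-0.0075,0,0,0,1,0.0]]]}}

```text
t: 25.28
ee_pos: [0.4119, 0.1818, 0.1371]
ee_rot: [[0.14, -0.99, -0.001], [-0.99, -0.14, -0.0], [0.0, 0.001, -1.0]]
wrist_force: [-0.4, 0.8, -1.4]
opening: 0.0141
finger_force: 59.9
```

Call:
{"method": "apply_moves", "body": {"moves": [[[0,0,-0.02,0,0,0,0.0],[0,0,-0.03,0,0,0,0.0],[0,0,-0.02,0,0,0,0.0],[0,0,0,0,0,0,0.0],[0,0,0,0,0,0,0.0]]]}}

```text
t: 25.9
ee_pos: [0.4147, 0.1834, 0.0681]
ee_rot: [[0.139, -0.99, 0.0], [-0.99, -0.139, 0.0], [-0.0, -0.0, -1.0]]
wrist_force: [-0.2, 0.3, -2.8]
opening: 0.0135
finger_force: 59.9
```

```bash
python3 - <<'E'
from plant import *
import cv2,numpy as np
a=camera("scene")["pixels"][:,:,::-1][150:270,100:250]
b=camera("top")["pixels"][:,:,::-1][150:290,130:345]
f=lambda i,w,h:cv2.resize(i,(w,h),interpolation=cv2.INTER_CUBIC)
cv2.imwrite("pics/back.png",np.hstack([f(a,400,320),f(b,400,320)]))
s=read_state();print(s["ee_pos"],s["wrist_force"])
E
```

```text
[0.41489534 0.18359385 0.06842753] [-0.50756151 -0.26978336 -1.34576802]
```

View pics/back.png

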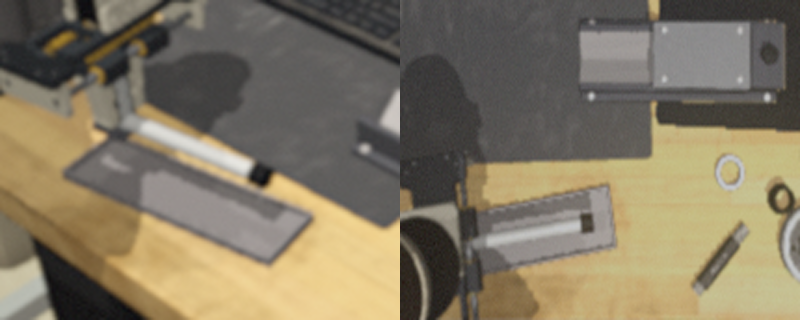

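The bush is fully under the cover: only the bare groove shows at (615,58). The rod hangs level over the tray with its head at (587,222), so I lower it.

Call:
{"method": "apply_moves", "body": {"moves": [[[-0.0005,-0.002,-0.02,0,0,0,0.0],[0,0,-0.018,0,0,0,0.0],[0,0,-0.008,0,0,0,0.0],[0,0,-0.002,0,0,0,0.0],[0,0,-0.001,0,0,0,0.0]]]}}

```text
t: 26.62
ee_pos: [0.4143, 0.1815, 0.0191]
ee_rot: [[0.139, -0.99, 0.001], [-0.99, -0.139, 0.001], [-0.0, -0.001, -1.0]]
wrist_force: [0.5, -0.8, -2.0]
opening: 0.0138
finger_force: 59.9
```

Call:
{"method": "apply_moves", "body": {"moves": [[[0,0,-0.0005,0,0,0,0.0],[0,0,-0.0005,0,0,0,0.0],[0,0,0,0,0,0,0.0],[0,0,0,0,0,0,0.0],[0,0,0,0,0,0,0.0]]]}}

```text
t: 27.25
ee_pos: [0.414, 0.1812, 0.0177]
ee_rot: [[0.139, -0.99, 0.0], [-0.99, -0.139, 0.0], [-0.0, -0.0, -1.0]]
wrist_force: [-0.9, -0.1, -0.8]
opening: 0.0138
finger_force: 59.9
```

Seated, so I release slowly, back off and check.

Call:
{"method": "apply_moves", "body": {"moves": [[[0,0,0,0,0,0,0.016],[0,0,0,0,0,0,0.02],[0,0,0,0,0,0,0.03],[0,0,0,0,0,0,0.05],[0,0,0,0,0,0,0.05]]], "newtons": 5}}

```text
t: 27.88
ee_pos: [0.4139, 0.1811, 0.0176]
ee_rot: [[0.139, -0.99, 0.0], [-0.99, -0.139, 0.0], [-0.0, -0.0, -1.0]]
wrist_force: [0.1, -0.3, 0.1]
opening: 0.0443
finger_force: 0.0
```

Call:
{"method": "apply_moves", "body": {"moves": [[[0,0,0.01,0,0,0,0.05],[0,0,0.03,0,0,0,0.05],[0,0,0.04,0,0,0,0.05],[0,0,0.04,0,0,0,0.05],[0,0,0.04,0,0,0,0.05]]]}}

```text
t: 28.5
ee_pos: [0.4137, 0.1809, 0.1798]
ee_rot: [[0.139, -0.99, 0.001], [-0.99, -0.139, 0.001], [-0.001, -0.001, -1.0]]
wrist_force: [0.7, 1.0, -0.9]
opening: 0.05
finger_force: 0.0
```

Call:
{"method": "apply_moves", "body": {"moves": [[[-0.01,0.05,0.01,0,0,0,0.05],[-0.01,0.05,0.01,0,0,0,0.05],[-0.01,0.04,0,0,0,0,0.05],[0,0,0,0,0,0,0.05],[0,0,0,0,0,0,0.05]]]}}

```text
t: 29.12
ee_pos: [0.3836, 0.3208, 0.1978]
ee_rot: [[0.14, -0.99, -0.0], [-0.99, -0.14, -0.0], [0.0, 0.0, -1.0]]
wrist_force: [-0.4, 0.2, 0.5]
opening: 0.05
finger_force: 0.0
```

```bash
python3 - <<'E'
from plant import *
import cv2,numpy as np
a=camera("scene")["pixels"][:,:,::-1][150:330,100:350]
b=camera("top")["pixels"][:,:,::-1][145:280,140:345]
f=lambda i,w,h:cv2.resize(i,(w,h),interpolation=cv2.INTER_CUBIC)
cv2.imwrite("pics/end.png",np.hstack([f(a,400,288),f(b,400,288)]))
s=read_state();print(s["ee_pos"],s["t"])
E
```

```text
[0.38392917 0.32026519 0.19778413] 29.225
```

View pics/end.png

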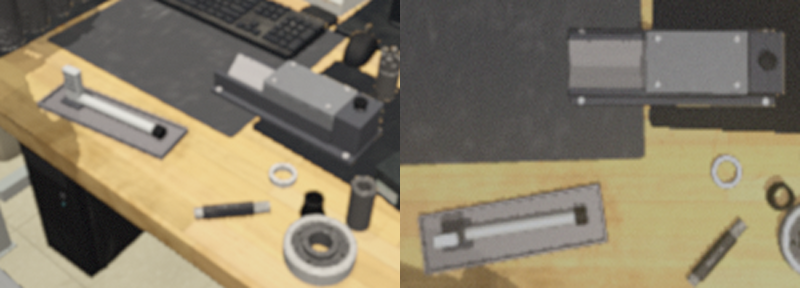

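The rod stands upright in its tray as before: plate at (445,240) and head at (581,214) in the top view. The bush is under the cover and the bystanders are where they were.

```bash
python3 -c "
from plant import *
print(sign_off())"
```

```text
the job is handed in; nothing more can be done
None
```

I pushed the bush home onto the stop with about 17 N (wrist force less the measured drag), put the rod back upright in its tray, and handed the job in at about 29 s; no verdict came back.

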